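# Shut the medicine chest after the training session

## Robot

A 6-joint arm with a two-finger parallel gripper is mounted at the origin on the work surface. World frame = base frame: x ahead of the robot, y to its left, z up, the work surface at z = 0. Lengths are in m, angles in degrees, forces in N, time in s.
With the tool pointing down it reaches from about 0.375 to 0.9 m from the base axis. Payload 3.1 kg.
Tool frame: the origin (TCP) lies at the very end of the fingers, on their centre line; the grasp point (between the pads) lies 19 mm behind it; z points along the fingers, y is the direction in which the jaws open and shut (so a half turn about z gives the same grasp; the last joint's range is limited). The gripper opens to 87 mm and grips with 3 to 60 N. Pads are 19 mm wide; open, the fingers measure 117 mm over their backs; the gripper's body (75 mm by 190 mm) begins 51 mm behind the grasp point.
Start: joints at [-80.529, 30.224, 82.088, -0, 67.689, -10.227], TCP at [0.211, -0.588, 0.223] pointing down, gripper open.
Joint ranges: [-176.69, 176.69], [-43.24, 126.21], [12.49, 139.97], [-82, 262], [0, 151.66], [-163.58, 163.58]. Speed limits (degrees/s): [159.86, 159.86, 180, 180, 180, 180].

## Interface

Orientations are given as a 3x3 rotation matrix whose columns are the frame's x, y, z axes.
In Python, from rig import read_state, capture, hand_in gives the robot as it stands. The module is installed in compiled form; this text tells all that it offers.
- The arm moves only by the tool move_arm, never from a script. Its arguments are lists of equal length, an entry for each row: "linear": the shift along the tool's x, y, z in cm, a list of three; "angular": the turn, a rotation vector about the tool's x, y, z in rad, a list of three; "fingers": the gripper command: -1 is fully open, 1 is shut, values between are in proportion. In form: {"linear": [[tx, ty, tz], ...], "angular": [[wx, wy, wz], ...], "fingers": [fingers, ...]}. A call has 1 to 12 rows; each row is the pose to reach, as a shift and turn from the pose measured when the call began, along the tool's axes at that moment; what a row does not reach only later rows make up. A row lasts 1/12 s, in which the tool goes at most 41.7 mm and 7.16 degrees, less where a joint would pass 70% of its speed; a pose out of reach is approached as far as the arm can. A call with a gripper value outside its range is refused whole. The fingers move at their own pace and stop on an object; the grip force is fixed at half the most. Time passes only in rows, so rows that repeat a pose let the fingers close. It gives the time, the measured TCP pose, the force and the opening at its end, in the units of the state.
- read_state(): the state, without advancing time (a new reading comes with each control period).
- capture(name): name is "side" or "top" or "wrist"; returns a dict with "color" (420x560x3 uint8, red, green, blue), "fx", "fy", "cx", "cy" (pixels), "view" (4x4, takes a point from world to camera coordinates); the wrist camera has in their place "hand_eye" (4x4, takes a point from camera to tool coordinates, whose origin is the TCP and whose axes are the flange's). Camera axes: x right, y down, z forward; pixel columns grow to the right and rows downward; lengths in m; the calibration is good to about 2 mm. A picture is of the moment at which its call begins: read the wrist's pose just before it. There is no depth.
- hand_in(): hands the job in, once; it reports no verdict.
The state is a dict: "time_s": time; "joint_positions": joint angles; "qvel": joint speeds; "tau": joint torques, N m; "position": TCP position; "tcp_rot": TCP orientation; "force": force on the tool from outside, world axes, zero at the start; "moment": the same for the moment, N m; "opening": opening from 0.0 (shut) to 1.0 (fully open).
Only numpy, scipy, OpenCV 4.12 (cv2) and the standard library are available. Lean on these libraries where they do the work, as an engineer would, in place of code of your own. Each camera call takes 0.05 s, during which the arm holds its last target. There are 200 camera calls.

## Task

Close up the grey medicine chest for the end of the session: first push both open drawers fully home, and only then push the lid down until it is fully shut, without letting it slam. Only push: do not pull a drawer further out or raise the lid further on the way, and leave the things standing around the chest as they are.

Things in the scene. Friction and masses are not known exactly. Their poses are not given: they have to be found in the camera images.
- chest: Grey steel medicine chest that cannot shift, 160 deep (x) x 320 wide (y) x 115 high to its rim. Origin: centre of its underside, on the table. Its own x points from its front (the drawers, facing the robot) to its back (the hinge), its y to its left, z up. Lower half: two drawers side by side; top: shallow tray under a hinged lid. Only its yaw and place vary, yaw up to 0.2 rad either way.
- drawer_left (a joint): How far the left (+y) drawer stands out, m: 0 fully home, grows as it comes out along the chest's -x; starts 0.02 to 0.06, stop at 0.10. About 2 N of friction; stays where it is left.
- drawer_right (a joint): The same for the right (-y) drawer.
- drawer_left_front (a point): Centre of the outer face of the left drawer's flat front panel, moving with the drawer. The panel is aluminium, 152 wide, 54 high (34 to 88 mm above the table), 12 thick, with no knob; this point is 61 mm above the table. With the drawer home it lies at chest x -92, y +79 mm.
- drawer_right_front (a point): The same point on the right drawer; home at chest x -92, y -79 mm.
- lid (a joint): Opening angle of the lid, rad: 0 shut (level on the rim), grows as its front edge rises; starts 1.0 to 1.3 (standing up, leaning towards the robot), stop at 1.6. The hinge is stiff (0.35 N m of friction): the lid stays where it is left, and about 1 to 3 N on its outer face near the free edge moves it.
- lid_hinge (a point): Middle of the lid's hinge line, which runs along the chest's y: chest x +80, z 115 mm. It does not move. The hinge line lies in the lid's underside plane.
- lid_edge (a point): Middle of the lid's free (front) edge, on its outer face. The lid is a flat plate 176 mm from hinge to free edge, 320 wide, 12 thick, no handle; when shut its outer face is the upper one, 127 mm above the table. While open the outer face looks up and away from the robot: push there to close it.
- vial: Bystander: small amber glass vial, 28 diameter, 55 high, standing in front of the chest midway between the drawers. Origin at its underside.
- carton: Bystander: upright white and blue medicine carton, 60 x 45 x 110 high, left of the chest. Origin at its underside.
- mug: Bystander: white mug, 80 diameter, 90 high, right of the chest. Origin at its underside.
- marker: Bystander: marker pen lying on the table, 128 long, 16 thick, near left. Origin at its underside.
- jar: Bystander: white tablet jar, 56 diameter, 80 high, near right. Origin at its underside.

How it is judged:
By the outcome, as a careful person would: the job done as asked, in the order asked, and still so for the second after the job is handed in, with the robot touching nothing.
It also fails if it takes over 51 s, if anything falls off the work surface, if the arm or the gripper's body presses on something with over 40 N, if the wrist force passes 120 N, or if a joint passes its speed limit or range.

## Working session

There is one attempt and no reset: what is moved stays moved. The work goes in short steps, Python scripts to look and compute and a tool call to move; the robot and the scene stay as the last step left them, time stands still between calls to the robot, and variables do not carry over. Pictures are saved under pics/ and viewed, about 8 in all and at most 12, crops included, and the job is handed in when it is done.

Besides the shell and the picture viewer there is one more tool, called after ">>>" in YAML: its name, and indented under it one key for each argument. move_arm: Moves the arm, as the interface text tells. Its arguments: {"type":"object","properties":{"linear":{"type":"array"},"angular":{"type":"array"},"fingers":{"type":"array"}},"required":["linear","angular","fingers"]}

```bash
mkdir -p pics; python3 - <<'E'
from rig import *
import cv2,numpy as np,pickle
s=read_state(); print({k:np.round(v,3).tolist() for k,v in s.items()})
for n in("top","side"):
    c=capture(n); pickle.dump(c,open(f'pics/{n}.pkl','wb')); cv2.imwrite(f'pics/{n}0.png',cv2.resize(c["color"][:,:,::-1],(800,600),interpolation=cv2.INTER_CUBIC))
    print(n,c["fx"],c["fy"],c["cx"],c["cy"],np.round(c["view"],4).tolist())
E
```

```text
{'time_s': 0.0, 'joint_positions': [-80.529, 30.278, 82.156, -0.002, 67.689, -10.227], 'qvel': [0.064, -0.068, 0.028, -0.05, -0.039, -0.011], 'tau': [-0.001, -44.005, -17.659, 0.063, 0.058, -0.0], 'position': [0.211, -0.588, 0.222], 'tcp_rot': [[0.941, 0.337, -0.0], [0.337, -0.941, 0.002], [0.0, -0.002, -1.0]], 'force': [0.885, -0.694, -0.159], 'moment': [0.013, 0.049, -0.021], 'opening': 0.997}
top 418.60583843788874 418.60583843788874 275.1679559321821 209.60388056927297 [[0.0256, -0.9995, -0.0191, -0.0039], [-0.9966, -0.024, -0.079, 0.5485], [0.0785, 0.0211, -0.9967, 1.2566], [0.0, 0.0, 0.0, 1.0]]
side 422.5929945694333 422.5929945694333 277.2156047727076 210.57953006325502 [[-0.9634, 0.2678, -0.011, 0.5035], [0.233, 0.8166, -0.5281, -0.067], [-0.1324, -0.5114, -0.8491, 1.0826], [0.0, 0.0, 0.0, 1.0]]
```

View pics/top0.png

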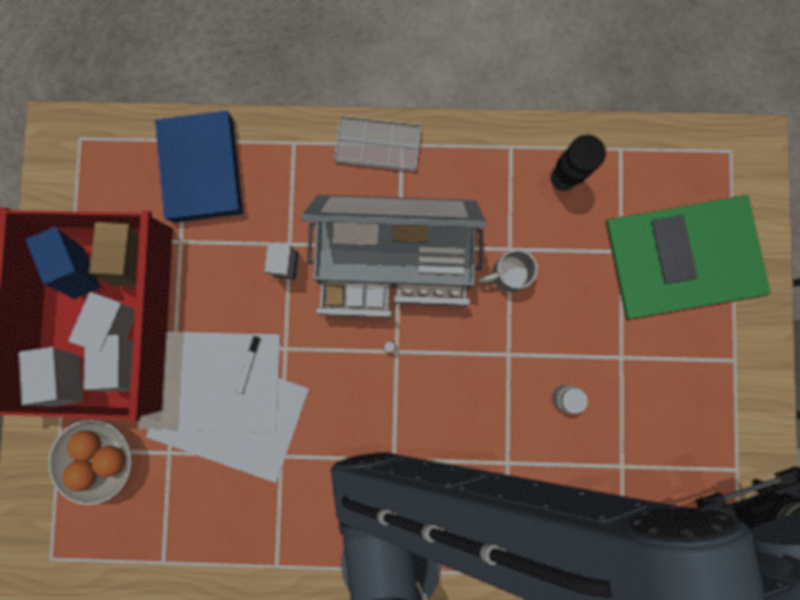

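View pics/side0.png

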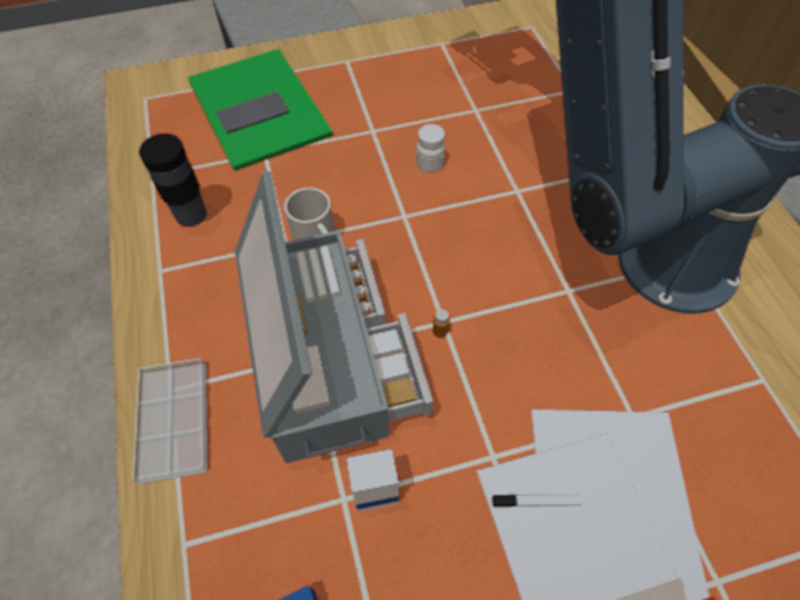

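The top view shows the chest at about (395,255) with its lid up and leaning towards the robot. Both drawers are out, the left more than the right, and the vial is at (389,347). The side view shows the lid's outer face (240-305, 175-430) and both drawers. I'll zoom in to measure.

```bash
python3 - <<'E'
import cv2,pickle
for n,(x0,y0,x1,y1),f in(("top",(205,130,345,230),5.6),("side",(155,110,315,325),0)):
    c=pickle.load(open(f'pics/{n}.pkl','rb'))["color"][y0:y1,x0:x1,::-1]
    if n=="side": c=c[:,:]; f=2.79
    im=cv2.resize(c,None,fx=f,fy=f,interpolation=cv2.INTER_CUBIC)
    im=cv2.convertScaleAbs(im,alpha=1.5,beta=10)
    for x in range(x0-x0%10+10,x1,10):
        cv2.line(im,(int((x+.5-x0)*f),0),(int((x+.5-x0)*f),im.shape[0]),(0,255,255) if x%50==0 else (90,160,90),1)
    for y in range(y0-y0%10+10,y1,10):
        cv2.line(im,(0,int((y+.5-y0)*f)),(im.shape[1],int((y+.5-y0)*f)),(0,255,255) if y%50==0 else (90,160,90),1)
    cv2.imwrite(f'pics/{n}z.png',im); print(im.shape)
E
```

```text
(560, 784, 3)
(600, 446, 3)
```

View pics/topz.png

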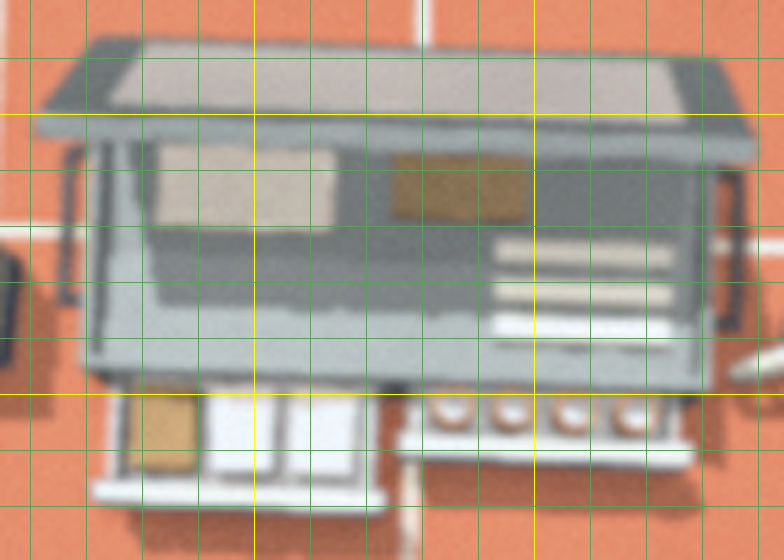

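View pics/sidez.png

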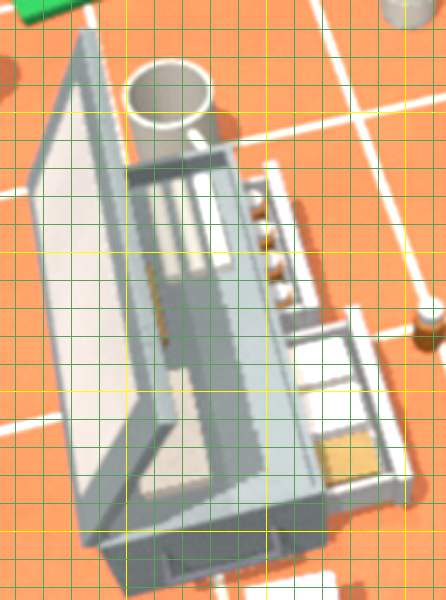

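```bash
cat > fit.py <<'E'
import numpy as np,pickle
from scipy.optimize import least_squares
C={n:pickle.load(open(f'pics/{n}.pkl','rb')) for n in("top","side")}
def proj(n,p):
    c=C[n]; q=c["view"][:3,:3]@p+c["view"][:3,3]
    return np.array([c["fx"]*q[0]/q[2]+c["cx"],c["fy"]*q[1]/q[2]+c["cy"]])
def onplane(n,u,v,z):
    c=C[n]; R=c["view"][:3,:3]; o=-R.T@c["view"][:3,3]
    d=R.T@[(u-c["cx"])/c["fx"],(v-c["cy"])/c["fy"],1]; return o+d*(z-o[2])/d[2]
def W(P,l):
    x,y,a=P[:3]; c,s=np.cos(a),np.sin(a); return np.array([x+c*l[0]-s*l[1],y+s*l[0]+c*l[1],l[2]])
def lid(P,r,y,t): # r from hinge, t outward from underside
    a=P[5]; return W(P,[.08-r*np.cos(a)+t*np.sin(a),y,.115+r*np.sin(a)+t*np.cos(a)])
L=lambda r,y,t:lambda P:lid(P,r,y,t)
D=lambda i,y:lambda P:W(P,[-.092-P[3+i],y,.088])
K=lambda *l:lambda P:W(P,l)
E
python3 - <<'E'
from fit import *
T=lambda X,Y:("top",205+X/5.6-.5,130+Y/5.6-.5); S=lambda X,Y:("side",155+X/2.79-.5,110+Y/2.79-.5)
obs=[(T(38,113),L(.176,.16,.012)),(T(752,137),L(.176,-.16,.012)),(T(37,137),L(.176,.16,0)),(T(757,160),L(.176,-.16,0)),
(T(97,37),L(0,.16,.012)),(T(718,58),L(0,-.16,.012)),(T(82,367),K(-.08,.16,.115)),(T(711,388),K(-.08,-.16,.115)),
(T(93,500),D(0,.155)),(T(385,512),D(0,.003)),(T(398,455),D(1,-.003)),(T(692,467),D(1,-.155)),
(S(30,190),L(0,-.16,.012)),(S(85,32),L(.176,-.16,.012)),(S(150,424),L(.176,.16,.012)),(S(175,422),L(.176,.16,0)),(S(82,547),L(0,.16,.012)),
(S(325,490),K(-.08,.16,.115)),(S(360,306),D(0,.003)),(S(412,473),D(0,.155)),(S(277,160),D(1,-.155)),(S(318,305),D(1,-.003))]
f=lambda P:np.concatenate([proj(n,g(P))-[u,v] for (n,u,v),g in obs])
r=least_squares(f,[.6,0,0,.04,.03,1.1],loss='soft_l1',x_scale=[.1,.1,.1,.01,.01,.1])
P=r.x; print(np.round(P,4))
for (o,_),e in zip(obs,f(P).reshape(-1,2)): print(o[0],np.round(e,1),end=' ')
np.save('P.npy',P)
print()
for nm,g in dict(lf=K(-.092-P[3],.079,.061),rf=K(-.092-P[4],-.079,.061),edge=L(.176,0,.012)).items(): print(nm,np.round(g(P),3))
k=1/1.42857
for nm,(u,v,z) in dict(vial=(389,347,.055),mug=(519,268,.09),carton=(281,258,.11),jar=(572,399,.08),pen=(249,365,.016)).items(): print(nm,np.round(onplane("top",u*k-.5,v*k-.5,z),3))
E
```

```text
[ 0.6566  0.0081 -0.0184  0.0536  0.0227  1.1308]
top [-0.7 -1.1] top [ 1.6 -0.3] top [-0.4 -0.6] top [0.3 0.4] top [-0.2 -0.8] top [ 0.9 -0.2] top [-0.5 -0.3] top [-0.1  0.7] top [-0.5 -0.4] top [-0.2 -0.3] top [-0.  -0.7] top [ 0.1 -0.6] side [-0.7 -3.3] side [-1.6 -3. ] side [ 2.5 -0.6] side [ 0.7 -0.1] side [-0.2  0.7] side [0.7 0.4] side [-0. -1.] side [0.7 1.5] side [ 0.2 -0.6] side [0.8 0.2] 
lf [0.512 0.09  0.061]
rf [ 0.54  -0.069  0.061]
edge [0.672 0.008 0.279]
vial [0.448 0.017 0.055]
mug [ 0.614 -0.243  0.09 ]
carton [0.621 0.237 0.11 ]
jar [ 0.354 -0.353  0.08 ]
pen [0.402 0.316 0.016]
```

Fit: the chest is at (0.657, 0.008) with yaw -0.018 rad. The drawers stand out 54 mm (left) and 23 mm (right), and the lid is at 1.13 rad. Residuals are mostly under 1.5 px, up to about 3 px on the lid's far corners in the side view. I'm starting the approach with closed fingers, pointing down.

```bash
cat > to.py <<'E'
import sys,numpy as np
from rig import read_state
from scipy.spatial.transform import Rotation as Ro
from fit import *
P=np.load('P.npy')
def tool(pitch=0,yaw=None): # pitch>0 tips fingers forward (+x)
    a=P[2] if yaw is None else yaw
    R=np.column_stack([[1,0,0],[0,-1,0],[0,0,-1]]).astype(float)
    return Ro.from_euler('z',a).as_matrix()@Ro.from_euler('y',-pitch).as_matrix()@R
def show(p,R):
    s=read_state(); A=s["tcp_rot"]
    print(np.round(s["time_s"],2),"pos",np.round(s["position"],4),"F",np.round(s["force"],1),"q",np.round(s["joint_positions"],1))
    print("target",np.round(p,4),"lin cm",np.round(100*A.T@(p-s["position"]),2),"ang",np.round(Ro.from_matrix(A.T@R).as_rotvec(),3))
E
echo
```

>>> move_arm:
  linear:
    - [31, -24.8, 0]
    - [31, -24.8, 0]
    - [31, -24.8, 0]
    - [31, -24.8, 0]
    - [31, -24.8, 0]
    - [31, -24.8, 0]
    - [31, -24.8, 0]
    - [31, -24.8, 0]
    - [31, -24.8, 0]
    - [31, -24.8, 0]
    - [31, -24.8, 0]
    - [31, -24.8, 0]
  angular:
    - [0, 0, 0.06]
    - [0, 0, 0.12]
    - [0, 0, 0.18]
    - [0, 0, 0.24]
    - [0, 0, 0.3]
    - [0, 0, 0.363]
    - [0, 0, 0.363]
    - [0, 0, 0.363]
    - [0, 0, 0.363]
    - [0, 0, 0.363]
    - [0, 0, 0.363]
    - [0, 0, 0.363]
  fingers: [1, 1, 1, 1, 1, 1, 1, 1, 1, 1, 1, 1]

```text
time_s: 1.1
position: [0.4191, -0.2487, 0.2221]
tcp_rot: [[1.0, -0.016, -0.001], [-0.016, -1.0, 0.002], [-0.001, -0.002, -1.0]]
force: [0.9, -0.6, 0.2]
opening: 0.172
```

```bash
python3 - <<'E'
from to import *
p=W(P,[-.092-P[3]-.035,.079,.20]); show(p,tool()); p[2]=.065; show(p,tool())
E
```

```text
1.1 pos [ 0.4191 -0.2487  0.2221] F [ 0.9 -0.6  0.2] q [-43.9  19.7 101.4   0.   59.   47. ]
target [0.4775 0.0904 0.2   ] lin cm [  5.3  -33.99   2.27] ang [-0.002  0.001  0.003]
1.1 pos [ 0.4191 -0.2487  0.2221] F [ 0.9 -0.6  0.2] q [-43.9  19.7 101.4   0.   59.   47. ]
target [0.4775 0.0904 0.065 ] lin cm [  5.31 -33.97  15.77] ang [-0.002  0.001  0.003]
```

>>> move_arm:
  linear:
    - [5.3, -34, 2.3]
    - [5.3, -34, 2.3]
    - [5.3, -34, 2.3]
    - [5.3, -34, 2.3]
    - [5.3, -34, 2.3]
    - [5.3, -34, 2.3]
    - [5.3, -34, 2.3]
    - [5.3, -34, 2.3]
    - [5.3, -34, 2.3]
    - [5.3, -34, 6]
    - [5.3, -34, 10]
    - [5.3, -34, 13]
  angular:
    - [0, 0, 0]
    - [0, 0, 0]
    - [0, 0, 0]
    - [0, 0, 0]
    - [0, 0, 0]
    - [0, 0, 0]
    - [0, 0, 0]
    - [0, 0, 0]
    - [0, 0, 0]
    - [0, 0, 0]
    - [0, 0, 0]
    - [0, 0, 0]
  fingers: [1, 1, 1, 1, 1, 1, 1, 1, 1, 1, 1, 1]

```text
time_s: 2.1
position: [0.4778, 0.0897, 0.091]
tcp_rot: [[1.0, -0.016, -0.0], [-0.016, -1.0, 0.001], [-0.0, -0.001, -1.0]]
force: [-0.2, -0.4, -0.6]
opening: 0.009
```

```bash
python3 - <<'E'
from to import *
import cv2
show(W(P,[-.092-P[3]-.035,.079,.065]),tool()); show(W(P,[-.092-.0095,.079,.065]),tool())
E
```

```text
2.1 pos [0.4778 0.0897 0.091 ] F [-0.2 -0.4 -0.6] q [-2.600e+00  3.220e+01  1.085e+02  1.000e-01  3.940e+01  8.820e+01]
target [0.4775 0.0904 0.065 ] lin cm [-0.03 -0.06  2.6 ] ang [-0.001  0.     0.002]
2.1 pos [0.4778 0.0897 0.091 ] F [-0.2 -0.4 -0.6] q [-2.600e+00  3.220e+01  1.085e+02  1.000e-01  3.940e+01  8.820e+01]
target [0.5566 0.0889 0.065 ] lin cm [ 7.88 -0.05  2.59] ang [-0.001  0.     0.002]
```

>>> move_arm:
  linear:
    - [0, 0, 2.6]
    - [0, 0, 2.6]
    - [1, 0, 2.6]
    - [1.8, 0, 2.6]
    - [2.6, 0, 2.6]
    - [3.4, 0, 2.6]
    - [4.2, 0, 2.6]
    - [5, 0, 2.6]
    - [5.8, 0, 2.6]
    - [6.4, 0, 2.6]
    - [7, 0, 2.6]
    - [7.4, 0, 2.6]
  angular:
    - [0, 0, 0]
    - [0, 0, 0]
    - [0, 0, 0]
    - [0, 0, 0]
    - [0, 0, 0]
    - [0, 0, 0]
    - [0, 0, 0]
    - [0, 0, 0]
    - [0, 0, 0]
    - [0, 0, 0]
    - [0, 0, 0]
    - [0, 0, 0]
  fingers: [1, 1, 1, 1, 1, 1, 1, 1, 1, 1, 1, 1]

```text
time_s: 3.1
position: [0.5528, 0.0887, 0.065]
tcp_rot: [[1.0, -0.016, 0.0], [-0.016, -1.0, 0.002], [0.0, -0.002, -1.0]]
force: [-2.2, 0.7, 2.2]
opening: 0.001
```

>>> move_arm:
  linear:
    - [0.2, 0, 0]
    - [0.3, 0, 0]
    - [0.4, 0, 0]
    - [0.5, 0, 0]
  angular:
    - [0, 0, 0]
    - [0, 0, 0]
    - [0, 0, 0]
    - [0, 0, 0]
  fingers: [1, 1, 1, 1]

```text
time_s: 3.43
position: [0.5563, 0.0888, 0.0648]
tcp_rot: [[1.0, -0.016, -0.003], [-0.016, -1.0, 0.002], [-0.003, -0.002, -1.0]]
force: [-5.2, 0.1, 3.5]
opening: -0.001
```

>>> move_arm:
  linear:
    - [0.3, 0, 0]
    - [0.4, 0, 0]
    - [0.4, 0, 0]
    - [0.4, 0, 0]
  angular:
    - [0, 0, 0]
    - [0, 0, 0]
    - [0, 0, 0]
    - [0, 0, 0]
  fingers: [1, 1, 1, 1]

```text
time_s: 3.77
position: [0.5561, 0.0889, 0.0643]
tcp_rot: [[1.0, -0.016, -0.011], [-0.016, -1.0, 0.002], [-0.012, -0.002, -1.0]]
force: [-8.0, -0.2, 5.1]
opening: 0.004
```

>>> move_arm:
  linear:
    - [-1, 0, 0]
    - [-3, 0, 0]
    - [-5, 0, -2]
    - [-5, 0, -5]
    - [-5, 4, -5]
    - [-5, 8, -5]
    - [-5, 12, -5]
    - [-5, 15.7, -5]
    - [-5, 15.7, -4]
    - [-5, 15.7, -2]
    - [-5, 15.7, 0]
    - [-5, 15.7, 0]
  angular:
    - [0, 0, 0]
    - [0, 0, 0]
    - [0, 0, 0]
    - [0, 0, 0]
    - [0, 0, 0]
    - [0, 0, 0]
    - [0, 0, 0]
    - [0, 0, 0]
    - [0, 0, 0]
    - [0, 0, 0]
    - [0, 0, 0]
    - [0, 0, 0]
  fingers: [1, 1, 1, 1, 1, 1, 1, 1, 1, 1, 1, 1]

```text
time_s: 4.77
position: [0.5026, -0.0672, 0.0621]
tcp_rot: [[1.0, -0.017, -0.015], [-0.017, -1.0, 0.003], [-0.015, -0.003, -1.0]]
force: [0.2, 0.2, -0.2]
opening: 0.003
```

```bash
python3 - <<'E'
from to import *
import cv2
show(W(P,[-.092-P[4]-.0095,-.079,.065]),tool()); show(W(P,[-.092-.0095,-.079,.065]),tool())
E
```

```text
4.77 pos [ 0.5026 -0.0672  0.0621] F [ 0.2  0.2 -0.2] q [-20.2  36.5 105.7  -0.2  38.6  70.9]
target [ 0.531  -0.0686  0.065 ] lin cm [ 2.84  0.1  -0.33] ang [-0.003  0.015  0.001]
4.77 pos [ 0.5026 -0.0672  0.0621] F [ 0.2  0.2 -0.2] q [-20.2  36.5 105.7  -0.2  38.6  70.9]
target [ 0.5536 -0.069   0.065 ] lin cm [ 5.1   0.1  -0.37] ang [-0.003  0.015  0.001]
```

>>> move_arm:
  linear:
    - [0.8, 0.1, -0.3]
    - [1.6, 0.1, -0.3]
    - [2.4, 0.1, -0.3]
    - [3, 0.1, -0.3]
    - [3.6, 0.1, -0.4]
    - [4.2, 0.1, -0.4]
    - [4.6, 0.1, -0.4]
    - [5, 0.1, -0.4]
    - [5.2, 0.1, -0.4]
    - [5.4, 0.1, -0.4]
    - [5.5, 0.1, -0.4]
    - [5.6, 0.1, -0.4]
  angular:
    - [0, 0.015, 0]
    - [0, 0.015, 0]
    - [0, 0.015, 0]
    - [0, 0.015, 0]
    - [0, 0.015, 0]
    - [0, 0.015, 0]
    - [0, 0.015, 0]
    - [0, 0.015, 0]
    - [0, 0.015, 0]
    - [0, 0.015, 0]
    - [0, 0.015, 0]
    - [0, 0.015, 0]
  fingers: [1, 1, 1, 1, 1, 1, 1, 1, 1, 1, 1, 1]

```text
time_s: 5.77
position: [0.5541, -0.0685, 0.0648]
tcp_rot: [[1.0, -0.016, -0.01], [-0.016, -1.0, 0.004], [-0.01, -0.004, -1.0]]
force: [-10.7, -1.6, 7.1]
opening: 0.004
```

>>> move_arm:
  linear:
    - [0.2, 0, 0]
    - [0.3, 0, 0]
    - [0.4, 0, 0]
    - [0.4, 0, 0]
    - [0.4, 0, 0]
  angular:
    - [0, 0, 0]
    - [0, 0, 0]
    - [0, 0, 0]
    - [0, 0, 0]
    - [0, 0, 0]
  fingers: [1, 1, 1, 1, 1]

```text
time_s: 6.18
position: [0.5539, -0.0682, 0.0644]
tcp_rot: [[1.0, -0.015, -0.019], [-0.015, -1.0, 0.006], [-0.019, -0.005, -1.0]]
force: [-8.9, -1.2, 5.7]
opening: 0.008
```

Both drawers stalled against their stops at the predicted home positions. Next I retreat, rise over the lid and go behind it.

>>> move_arm:
  linear:
    - [-1, 0, 0]
    - [-3, 0, -1]
    - [-5, 0, -3]
    - [-6, -1, -7]
    - [-6, -2, -11]
    - [-6, -4, -15]
    - [-6, -6, -19]
    - [-6, -7.5, -23]
    - [-6, -7.5, -27]
    - [-6, -7.5, -31]
    - [-6, -7.5, -31]
    - [-6, -7.5, -31]
  angular:
    - [0, 0, 0]
    - [0, 0, 0]
    - [0, 0.02, 0]
    - [0, 0.02, 0]
    - [0, 0.02, 0]
    - [0, 0.02, 0]
    - [0, 0.02, 0]
    - [0, 0.02, 0]
    - [0, 0.02, 0]
    - [0, 0.02, 0]
    - [0, 0.02, 0]
    - [0, 0.02, 0]
  fingers: [1, 1, 1, 1, 1, 1, 1, 1, 1, 1, 1, 1]

```text
time_s: 7.18
position: [0.5037, 0.0057, 0.3799]
tcp_rot: [[1.0, -0.015, 0.012], [-0.015, -1.0, 0.003], [0.012, -0.003, -1.0]]
force: [-1.0, 0.1, -0.5]
opening: 0.007
```

```bash
python3 - <<'E'
from to import *
import cv2
show(W(P,[.075,0,.36]),tool()); show(W(P,[.075,0,.256]),tool())
c=capture("side")["color"][110:325,130:350,::-1]; d=capture("top")["color"][115:240,200:360,::-1]
a=cv2.resize(c,(614,600),interpolation=cv2.INTER_CUBIC)
cv2.imwrite('pics/s1.png',a)
E
```

```text
7.18 pos [0.5037 0.0057 0.3799] F [-1.   0.1 -0.5] q [-12.3  11.2  86.5   0.3  81.6  78.5]
target [0.7316 0.0067 0.36  ] lin cm [22.76 -0.42  2.27] ang [-0.003 -0.012  0.004]
7.18 pos [0.5037 0.0057 0.3799] F [-1.   0.1 -0.5] q [-12.3  11.2  86.5   0.3  81.6  78.5]
target [0.7316 0.0067 0.256 ] lin cm [22.63 -0.39 12.67] ang [-0.003 -0.012  0.004]Traceback (most recent call last):
  File "<stdin>", line 4, in <module>
NameError: name 'capture' is not defined
```

```bash
python3 - <<'E'
from rig import capture
import cv2
c=capture("side")["color"][110:325,130:350,::-1]
cv2.imwrite('pics/s1.png',cv2.resize(c,(614,600),interpolation=cv2.INTER_CUBIC))
E
```

```text
(no output)
```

View pics/s1.png

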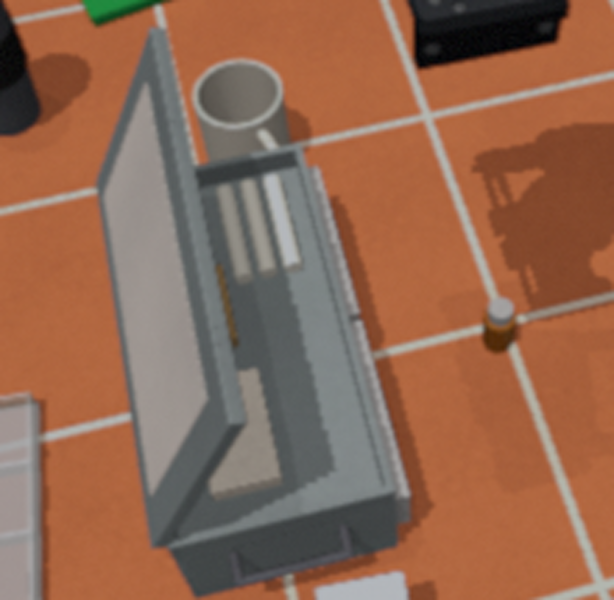

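Picture 5: both drawer fronts sit flush along the chest front (320,170 to 405,510), the vial still stands at (500,325), and the lid hasn't moved. I'm moving over and behind the lid.

>>> move_arm:
  linear:
    - [4, -0.4, 0]
    - [8, -0.4, 0]
    - [12, -0.4, 0]
    - [16, -0.4, 0]
    - [20, -0.4, 0.5]
    - [22.8, -0.4, 2.2]
    - [22.8, -0.4, 5]
    - [22.8, -0.4, 8]
    - [22.7, -0.4, 11]
    - [22.6, -0.4, 12.7]
    - [22.6, -0.4, 12.7]
    - [22.6, -0.4, 12.7]
  angular:
    - [0, -0.012, 0]
    - [0, -0.012, 0]
    - [0, -0.012, 0]
    - [0, -0.012, 0]
    - [0, -0.012, 0]
    - [0, -0.012, 0]
    - [0, -0.012, 0]
    - [0, -0.012, 0]
    - [0, -0.012, 0]
    - [0, -0.012, 0]
    - [0, -0.012, 0]
    - [0, -0.012, 0]
  fingers: [1, 1, 1, 1, 1, 1, 1, 1, 1, 1, 1, 1]

```text
time_s: 8.23
position: [0.7274, 0.007, 0.2478]
tcp_rot: [[1.0, -0.015, -0.012], [-0.015, -1.0, 0.006], [-0.012, -0.006, -1.0]]
force: [-0.1, 0.6, 0.4]
opening: 0.008
```

```bash
cat >> to.py <<'E'
def arc(angles,r=.15):
    s=read_state(); A=s["tcp_rot"]; print(round(s["time_s"],2),np.round(s["position"],4),np.round(s["force"],1))
    for a in angles:
        p=W(P,[.08-r*np.cos(a)+.012*np.sin(a)+.0095,0,.115+r*np.sin(a)+.012*np.cos(a)])
        print(round(a,2),np.round(p,3),np.round(100*A.T@(p-s["position"]),1).tolist())
E
python3 - <<'E'
from to import *
arc(np.arange(1.2,-0.01,-.03))
E
```

```text
8.23 [0.7274 0.007  0.2478] [-0.1  0.6  0.4]
1.2 [0.703 0.007 0.259] [-2.5, 0.0, -1.1]
1.17 [0.699 0.007 0.258] [-2.9, 0.0, -1.0]
1.14 [0.694 0.007 0.256] [-3.3, 0.0, -0.8]
1.11 [0.69  0.007 0.255] [-3.7, 0.0, -0.6]
1.08 [0.686 0.008 0.253] [-4.1, 0.0, -0.5]
1.05 [0.682 0.008 0.251] [-4.6, 0.0, -0.3]
1.02 [0.678 0.008 0.249] [-5.0, 0.0, -0.1]
0.99 [0.674 0.008 0.247] [-5.4, 0.0, 0.1]
0.96 [0.67  0.008 0.245] [-5.7, 0.0, 0.4]
0.93 [0.666 0.008 0.242] [-6.1, 0.0, 0.6]
0.9 [0.662 0.008 0.24 ] [-6.5, 0.0, 0.9]
0.87 [0.659 0.008 0.237] [-6.9, 0.0, 1.1]
0.84 [0.655 0.008 0.235] [-7.2, 0.0, 1.4]
0.81 [0.651 0.008 0.232] [-7.6, 0.0, 1.7]
0.78 [0.648 0.008 0.229] [-7.9, 0.0, 2.0]
0.75 [0.645 0.008 0.226] [-8.3, 0.0, 2.3]
0.72 [0.641 0.008 0.223] [-8.6, 0.0, 2.6]
0.69 [0.638 0.008 0.22 ] [-8.9, 0.0, 2.9]
0.66 [0.635 0.008 0.216] [-9.2, 0.0, 3.2]
0.63 [0.632 0.009 0.213] [-9.5, 0.0, 3.6]
0.6 [0.629 0.009 0.21 ] [-9.8, 0.0, 3.9]
0.57 [0.626 0.009 0.206] [-10.1, 0.0, 4.3]
0.54 [0.624 0.009 0.202] [-10.3, 0.0, 4.7]
0.51 [0.621 0.009 0.199] [-10.6, 0.0, 5.0]
0.48 [0.619 0.009 0.195] [-10.8, 0.0, 5.4]
0.45 [0.616 0.009 0.191] [-11.0, 0.0, 5.8]
0.42 [0.614 0.009 0.187] [-11.3, 0.0, 6.2]
0.39 [0.612 0.009 0.183] [-11.5, 0.0, 6.6]
0.36 [0.61  0.009 0.179] [-11.7, 0.0, 7.0]
0.33 [0.608 0.009 0.175] [-11.8, 0.0, 7.4]
0.3 [0.606 0.009 0.171] [-12.0, 0.0, 7.8]
0.27 [0.605 0.009 0.167] [-12.2, 0.0, 8.3]
0.24 [0.603 0.009 0.162] [-12.3, 0.0, 8.7]
0.21 [0.602 0.009 0.158] [-12.4, 0.0, 9.1]
0.18 [0.601 0.009 0.154] [-12.6, 0.0, 9.6]
0.15 [0.6   0.009 0.149] [-12.7, 0.0, 10.0]
0.12 [0.599 0.009 0.145] [-12.8, 0.0, 10.4]
0.09 [0.598 0.009 0.14 ] [-12.8, 0.0, 10.9]
0.06 [0.597 0.009 0.136] [-12.9, 0.0, 11.3]
0.03 [0.597 0.009 0.131] [-12.9, 0.1, 11.8]
-0.0 [0.596 0.009 0.127] [-13.0, 0.1, 12.2]
```

>>> move_arm:
  linear:
    - [-1.2, 0, -1.1]
    - [-2.5, 0, -1.1]
    - [-2.9, 0, -1.0]
    - [-3.3, 0, -0.8]
    - [-3.7, 0, -0.6]
    - [-4.1, 0, -0.5]
    - [-4.6, 0, -0.3]
    - [-5.0, 0, -0.1]
    - [-5.4, 0, 0.1]
    - [-5.7, 0, 0.4]
    - [-6.1, 0, 0.6]
    - [-6.5, 0, 0.9]
  angular:
    - [0, 0, 0]
    - [0, 0, 0]
    - [0, 0, 0]
    - [0, 0, 0]
    - [0, 0, 0]
    - [0, 0, 0]
    - [0, 0, 0]
    - [0, 0, 0]
    - [0, 0, 0]
    - [0, 0, 0]
    - [0, 0, 0]
    - [0, 0, 0]
  fingers: [1, 1, 1, 1, 1, 1, 1, 1, 1, 1, 1, 1]

```text
time_s: 9.23
position: [0.6621, 0.0081, 0.2394]
tcp_rot: [[1.0, -0.015, -0.012], [-0.015, -1.0, 0.006], [-0.012, -0.005, -1.0]]
force: [0.6, -0.3, -0.0]
opening: 0.006
```

```bash
python3 - <<'E'
from to import *
from rig import capture
import cv2
arc(np.arange(.9,-0.05,-.03))
c=capture("side")["color"][80:325,130:380,::-1]
cv2.imwrite('pics/s2.png',cv2.resize(c,(612,600),interpolation=cv2.INTER_CUBIC))
E
```

```text
9.23 [0.6621 0.0081 0.2394] [ 0.6 -0.3 -0. ]
0.9 [0.662 0.008 0.24 ] [0.0, 0.0, -0.1]
0.87 [0.659 0.008 0.237] [-0.4, 0.0, 0.2]
0.84 [0.655 0.008 0.235] [-0.7, 0.0, 0.5]
0.81 [0.651 0.008 0.232] [-1.1, 0.0, 0.8]
0.78 [0.648 0.008 0.229] [-1.4, 0.0, 1.1]
0.75 [0.645 0.008 0.226] [-1.7, 0.0, 1.4]
0.72 [0.641 0.008 0.223] [-2.1, 0.0, 1.7]
0.69 [0.638 0.008 0.22 ] [-2.4, 0.0, 2.0]
0.66 [0.635 0.008 0.216] [-2.7, 0.0, 2.3]
0.63 [0.632 0.009 0.213] [-3.0, 0.0, 2.7]
0.6 [0.629 0.009 0.21 ] [-3.3, 0.0, 3.0]
0.57 [0.626 0.009 0.206] [-3.5, 0.0, 3.4]
0.54 [0.624 0.009 0.202] [-3.8, 0.0, 3.7]
0.51 [0.621 0.009 0.199] [-4.1, 0.0, 4.1]
0.48 [0.619 0.009 0.195] [-4.3, 0.0, 4.5]
0.45 [0.616 0.009 0.191] [-4.5, 0.0, 4.9]
0.42 [0.614 0.009 0.187] [-4.7, 0.0, 5.3]
0.39 [0.612 0.009 0.183] [-5.0, 0.0, 5.7]
0.36 [0.61  0.009 0.179] [-5.1, 0.0, 6.1]
0.33 [0.608 0.009 0.175] [-5.3, 0.0, 6.5]
0.3 [0.606 0.009 0.171] [-5.5, 0.0, 6.9]
0.27 [0.605 0.009 0.167] [-5.7, 0.0, 7.3]
0.24 [0.603 0.009 0.162] [-5.8, 0.0, 7.8]
0.21 [0.602 0.009 0.158] [-5.9, 0.0, 8.2]
0.18 [0.601 0.009 0.154] [-6.0, 0.0, 8.6]
0.15 [0.6   0.009 0.149] [-6.1, 0.0, 9.1]
0.12 [0.599 0.009 0.145] [-6.2, 0.0, 9.5]
0.09 [0.598 0.009 0.14 ] [-6.3, 0.0, 10.0]
0.06 [0.597 0.009 0.136] [-6.4, 0.0, 10.4]
0.03 [0.597 0.009 0.131] [-6.4, 0.0, 10.9]
-0.0 [0.596 0.009 0.127] [-6.5, 0.0, 11.3]
-0.03 [0.596 0.009 0.122] [-6.5, 0.1, 11.8]
```

View pics/s2.png

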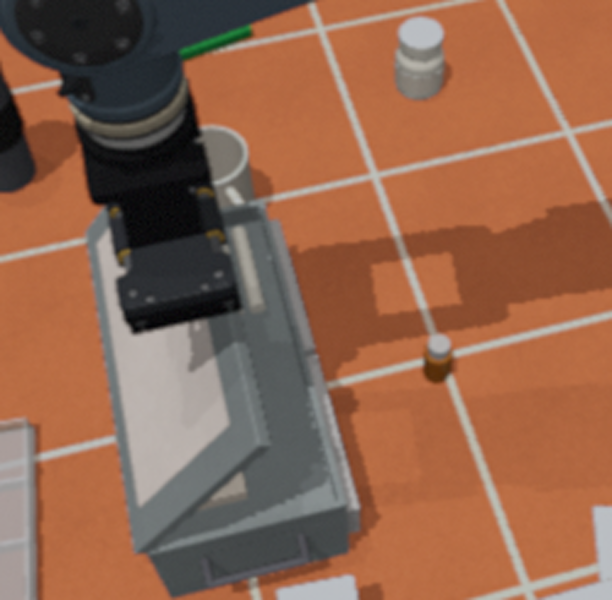

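Picture 6: the lid is lower, with its near free corner at (265,442) and the fingers behind it. The drawers are flush and the vial is undisturbed. I'll keep following the arc.

>>> move_arm:
  linear:
    - [-0.4, 0, 0.2]
    - [-0.7, 0, 0.5]
    - [-1.1, 0, 0.8]
    - [-1.4, 0, 1.1]
    - [-1.7, 0, 1.4]
    - [-2.1, 0, 1.7]
    - [-2.4, 0, 2.0]
    - [-2.7, 0, 2.3]
    - [-3.0, 0, 2.7]
    - [-3.3, 0, 3.0]
    - [-3.5, 0, 3.4]
    - [-3.8, 0, 3.7]
  angular:
    - [0, 0, 0]
    - [0, 0, 0]
    - [0, 0, 0]
    - [0, 0, 0]
    - [0, 0, 0]
    - [0, 0, 0]
    - [0, 0, 0]
    - [0, 0, 0]
    - [0, 0, 0]
    - [0, 0, 0]
    - [0, 0, 0]
    - [0, 0, 0]
  fingers: [1, 1, 1, 1, 1, 1, 1, 1, 1, 1, 1, 1]

```text
time_s: 10.28
position: [0.6217, 0.0091, 0.2016]
tcp_rot: [[1.0, -0.015, -0.015], [-0.015, -1.0, 0.006], [-0.015, -0.006, -1.0]]
force: [2.0, 0.0, 0.2]
opening: 0.005
```

>>> move_arm:
  linear:
    - [-0.3, 0, 0.4]
    - [-0.5, 0, 0.8]
    - [-0.7, 0, 1.2]
    - [-0.9, 0, 1.6]
    - [-1.2, 0, 2.0]
    - [-1.3, 0, 2.4]
    - [-1.5, 0, 2.8]
    - [-1.7, 0, 3.2]
    - [-1.9, 0, 3.6]
    - [-2.0, 0, 4.1]
    - [-2.1, 0, 4.5]
    - [-2.2, 0, 4.9]
  angular:
    - [0, 0, 0]
    - [0, 0, 0]
    - [0, 0, 0]
    - [0, 0, 0]
    - [0, 0, 0]
    - [0, 0, 0]
    - [0, 0, 0]
    - [0, 0, 0]
    - [0, 0, 0]
    - [0, 0, 0]
    - [0, 0, 0]
    - [0, 0, 0]
  fingers: [1, 1, 1, 1, 1, 1, 1, 1, 1, 1, 1, 1]

```text
time_s: 11.28
position: [0.5984, 0.0097, 0.1524]
tcp_rot: [[1.0, -0.015, -0.016], [-0.015, -1.0, 0.006], [-0.016, -0.006, -1.0]]
force: [-0.1, -0.7, 1.2]
opening: 0.002
```

```bash
python3 - <<'E'
from to import *
arc(np.arange(.21,-0.05,-.03))
E
```

```text
11.28 [0.5984 0.0097 0.1524] [-0.1 -0.7  1.2]
0.21 [0.602 0.009 0.158] [0.3, 0.1, -0.6]
0.18 [0.601 0.009 0.154] [0.2, 0.1, -0.1]
0.15 [0.6   0.009 0.149] [0.1, 0.1, 0.3]
0.12 [0.599 0.009 0.145] [0.0, 0.1, 0.7]
0.09 [0.598 0.009 0.14 ] [-0.0, 0.1, 1.2]
0.06 [0.597 0.009 0.136] [-0.1, 0.1, 1.6]
0.03 [0.597 0.009 0.131] [-0.2, 0.1, 2.1]
0.0 [0.596 0.009 0.127] [-0.2, 0.1, 2.5]
-0.03 [0.596 0.009 0.122] [-0.2, 0.1, 3.0]
```

Final closing, slower (about 2 mm per row).

>>> move_arm:
  linear:
    - [0.1, 0, 0.3]
    - [0, 0, 0.6]
    - [0, 0, 0.9]
    - [0, 0, 1.15]
    - [0, 0, 1.35]
    - [-0.1, 0, 1.55]
    - [-0.1, 0, 1.75]
    - [-0.1, 0, 1.9]
    - [-0.1, 0, 2.05]
    - [-0.1, 0, 2.2]
    - [-0.1, 0, 2.3]
    - [-0.1, 0, 2.4]
  angular:
    - [0, 0, 0]
    - [0, 0, 0]
    - [0, 0, 0]
    - [0, 0, 0]
    - [0, 0, 0]
    - [0, 0, 0]
    - [0, 0, 0]
    - [0, 0, 0]
    - [0, 0, 0]
    - [0, 0, 0]
    - [0, 0, 0]
    - [0, 0, 0]
  fingers: [1, 1, 1, 1, 1, 1, 1, 1, 1, 1, 1, 1]

```text
time_s: 12.28
position: [0.5968, 0.0099, 0.1283]
tcp_rot: [[1.0, -0.015, -0.017], [-0.015, -1.0, 0.006], [-0.017, -0.006, -1.0]]
force: [-0.3, 0.2, 1.5]
opening: 0.004
```

>>> move_arm:
  linear:
    - [0, 0, 0.1]
    - [0, 0, 0.2]
    - [0, 0, 0.3]
    - [0, 0, 0.4]
    - [0, 0, 0.4]
    - [0, 0, 0.4]
  angular:
    - [0, 0, 0]
    - [0, 0, 0]
    - [0, 0, 0]
    - [0, 0, 0]
    - [0, 0, 0]
    - [0, 0, 0]
  fingers: [1, 1, 1, 1, 1, 1]

```text
time_s: 12.78
position: [0.5968, 0.0099, 0.1273]
tcp_rot: [[1.0, -0.015, -0.016], [-0.015, -1.0, 0.006], [-0.016, -0.005, -1.0]]
force: [-5.0, -0.4, 17.3]
opening: 0.003
```

The tip stalled at z = 0.127 with 17 N, which is the shut height. I'm lifting off and checking.

>>> move_arm:
  linear:
    - [0, 0, -0.5]
    - [0, 0, -2]
    - [0, 0, -5]
    - [0, 0, -9]
    - [0, 0, -13]
    - [-4, 0, -15]
    - [-8, 4, -15]
    - [-12, 8, -15]
    - [-15, 12, -15]
    - [-17, 16, -15]
    - [-17, 20, -15]
    - [-17, 24, -15]
  angular:
    - [0, 0, 0]
    - [0, 0, 0]
    - [0, 0, 0]
    - [0, 0, 0]
    - [0, 0, 0]
    - [0, 0, 0]
    - [0, 0, 0]
    - [0, 0, 0]
    - [0, 0, 0]
    - [0, 0, 0]
    - [0, 0, 0]
    - [0, 0, 0]
  fingers: [1, 1, 1, 1, 1, 1, 1, 1, 1, 1, 1, 1]

```text
time_s: 13.78
position: [0.4289, -0.1944, 0.2791]
tcp_rot: [[1.0, -0.014, -0.016], [-0.014, -1.0, 0.006], [-0.016, -0.006, -1.0]]
force: [0.8, 0.9, -0.1]
opening: 0.003
```

```bash
python3 - <<'E'
from fit import *
from rig import capture
import cv2
P=np.load('P.npy'); P[3:6]=0
ims=[]
for n,(x0,y0,x1,y1) in(("side",(140,110,330,330)),("top",(180,130,370,330))):
    im=capture(n)["color"][:,:,::-1].copy(); f=2.05
    im=cv2.resize(im[y0:y1,x0:x1],None,fx=f,fy=f,interpolation=cv2.INTER_CUBIC)
    for g in [L(.176,.16,.012),L(.176,-.16,.012),L(0,.16,.012),L(0,-.16,.012),D(0,.155),D(0,.003),D(1,-.003),D(1,-.155)]:
        u=(proj(n,g(P))+.5-[x0,y0])*f; cv2.circle(im,tuple(int(t) for t in u),2,(0,255,0),-1)
    ims.append(cv2.copyMakeBorder(im,0,451-im.shape[0],0,0,cv2.BORDER_CONSTANT))
cv2.imwrite('pics/end.png',np.hstack(ims)); print(np.hstack(ims).shape)
E
```

```text
(451, 778, 3)
```

View pics/end.png

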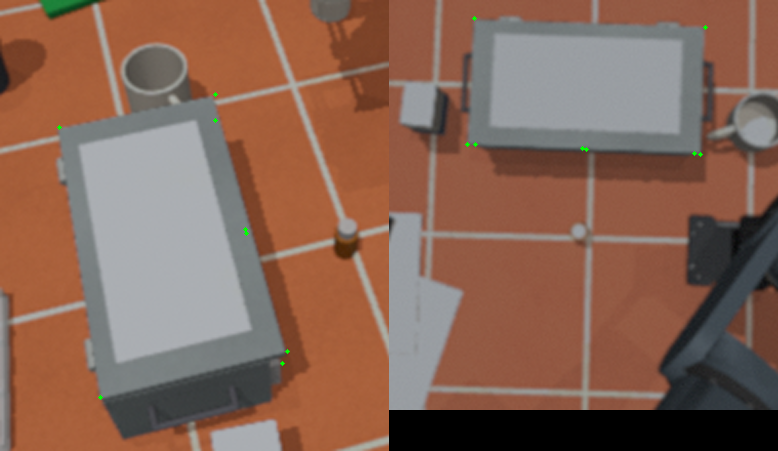

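Picture 7: the lid lies level on the predicted shut corners in both views, and no drawer front shows past its edge. The vial, carton and mug are where they were, and the arm is clear.

```bash
python3 -c "
from rig import *
print(read_state()['qvel']); hand_in()"
```

```text
[ 4.89068716 -0.63478197  2.06731512  3.96639432  2.25089016  3.09735341]
the job is handed in; nothing more can be done
```

The chest is closed: I pushed the left drawer home, then the right, and only then pressed the lid down slowly along its arc. I handed the job in with the clock at about 14 s.

- **Drawers:** both stopped against their end stops within 0.5 mm of the predicted home position, with about 8–11 N of push. The picture taken before the lid was touched showed both fronts flush with the chest.
- **Lid:** the fingertips stopped at 127 mm, the shut height, pressing with 17 N at the end. The last 25 mm took about 1 s, slowing to about 1 mm per step, so it did not slam. In the final pictures it lay on the predicted shut corners in both views.
- **Things around the chest:** the vial, carton and mug looked undisturbed in the final crops. The jar and marker were cut off or out of view there, so I didn't recheck them fully; the arm never went low near either.
- **At hand-in:** the gripper was clear of everything, but the arm was still settling, with joint speeds up to about 5°/s.

No check failed. The largest disagreement was up to about 3 px in the initial fit, at the lid's far corners in the side view.

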